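Set the focus of an upright collimator and hold it

TASK

On the optics breadboard an upright collimator barrel is clamped to a post, and the knurled lens cell that caps it is loose, riding on its spring. Press the cell down while turning it clockwise so that its thread starts, screw it down until it bottoms out, then back it off a quarter turn and finish still gripping it there, without letting go, so that I can set the lock screw. Keep off the lens and leave the other things on the bench where they are.

Things in the scene. Friction and masses are not known exactly. Their poses are not given: they have to be found in the camera images.
- cap_center (a point): centre (on the axis, half-way up) of the lens cell: the knurled bare-aluminium cap on top of the black barrel, 50 mm across, 24 mm high. Grip its side from above. z up; x runs through the two dark spanner slots opposite each other in its top face. It stays on the barrel's axis: it only turns and moves up and down. It starts 9 mm above cap_home, spring-lifted, spinning freely.
- cap_turn (a joint): how far the cell is turned, rad, growing clockwise seen from above. 0: the thread takes hold if the cell is pressed down; 2.2: hard stop, bottomed out. At the start -1.2 to -0.3. It has no ends of its own: if spun while up, the thread takes hold and bottoms every 3.14 rad further round too (two-start). Turning friction about 0.03 Nm.
- cap_depth (a joint): how far down the cell is, m: 0 up on its spring, 0.009 home. Net push needed 1 N at the top to 4 N at the bottom. Pressed 3.5 to 5 mm down it rests on the thread; kept pressed (4 N or more) and turned clockwise to 0 it is caught, 5.3 mm down. From there the thread carries it, with no pressing: right-hand, 10 mm per turn (1.6 mm per rad); let go, it stays where it is.
- cap: the lens cell itself; origin at the centre of its underside, 12 mm below cap_center, axes as cap_center. The lens, 26 mm across, bulges 1 mm out of the middle of its flat top: do not touch it.
- cap_home (a point): fixed point on the barrel's axis where cap_center lies when the cell is home on the black shoulder (46 mm across); a quarter turn back cap_center is 2.5 mm above it. z up; x points level from the barrel to the steel post beside it. At bottom the cell's slots lie square across this x, a quarter turn back along it.
- stand: the collimator's stand, bolted down: base plate 150 x 80 x 10 mm, upright barrel 43 mm across, and a black clamp from the barrel to the post (25 mm across, 66 mm from the barrel's axis along x). Origin under the barrel, on the breadboard (12 mm over the table); cap_home is 118 mm above it. Round the barrel fingertips have free room down to 75 mm above the origin.
- mirror_mount_mid (a point): leave alone: small mirror mount on a short steel post, 44 x 31 mm and 76 mm high; point 38 mm up. It stands 90 to 130 mm from the barrel
- lens_tube_mid (a point): leave alone: spare black lens tube standing upright, 33 mm across, 50 mm high; point half-way up; 85 to 125 mm from the barrel
- clamp_fork_mid (a point): leave alone: steel clamping fork lying flat, 82 x 30 x 8 mm (14 mm at its screw head); its middle; 85 to 140 mm from the barrel
- optic_box_mid (a point): leave alone: cardboard box 85 x 65 x 50 mm; its middle
- blank_flange_mid (a point): leave alone: steel blank vacuum flange lying flat, 55 mm across, 9 mm high; its middle
- hex_driver_mid (a point): leave alone: hex driver with black handle lying flat, 173 mm long, 20 mm high; its middle
- screw_tray_mid (a point): leave alone: clear divided tray of screws, 90 x 70 x 22 mm; its middle

How it is judged:
On the way, in this order (a step that is already met when the one before it is completed fails the run):
1. the cell is started: pressed down, turned clockwise and caught by its thread (less than 3 mm above home) (z of cap_center in the frame of cap_home below 0.003 m), for 0.1 s.
2. the cell is bottomed out (screwed to within 0.12 rad of its stop, less than 0.7 mm above home) (z of cap_center in the frame of cap_home below 0.0007 m and angle between the y axis of cap_center and the x axis of cap_home, either way round below 0.12 rad), for 0.1 s.
At the end, for the whole second after the job is handed in: After bottoming out, the cell is backed off a quarter turn (within 0.26 rad, about 15 degrees), still in its thread 1.4 to 3.6 mm above home, at rest, and the fingers still grip it with more than 3 N through the last second (angle between the x axis of cap_center and the x axis of cap_home, either way round below 0.26 rad and z of cap_center in the frame of cap_home between 0.0014 and 0.0036 m and contact force between the fingers and cap above 3 N and velocity of joint cap_turn between -0.1 and 0.1 rad/s); the arm keeps its last pose, push and grip.
It fails at once if one of the other things on the bench is knocked out of its place (more than 15 mm) (distance of any of mirror_mount_mid, lens_tube_mid, clamp_fork_mid, optic_box_mid, blank_flange_mid, hex_driver_mid, screw_tray_mid from where it was at the start of the episode above 0.015 m).
It fails at once if the lens in the cell's top is touched (more than 1 N) (contact force between cap_c1 and anything else above 1 N).
It also fails if it takes over 48 s, if anything falls off the work surface, if the arm or the gripper's body presses on something with over 40 N, if the wrist force passes 120 N, or if a joint passes its speed limit or range.

ROBOT

A 6-joint arm with a two-finger parallel gripper is mounted at the origin on the work surface. World frame = base frame: x ahead of the robot, y to its left, z up, the work surface at z = 0. Lengths are in m, angles in rad, forces in N, time in s.
With the tool pointing down it reaches from about 0.4 to 0.825 m from the base axis. Payload 7 kg.
Tool frame: the origin (TCP) lies midway between the tips of the shut fingers; the grasp point (between the pads) lies 19 mm behind it (arm.hold_point_z is the distance from the TCP to the grasp point, in m); x points along the fingers, z is the direction in which the jaws open and shut, and the axes are right-handed (so a half turn about x gives the same grasp; the last joint's range is limited). The gripper opens to 88 mm and grips with 3 to 60 N. Pads are 19 mm wide; open, the fingers measure 130 mm over their backs; the gripper's body (78 mm by 193 mm) begins 47 mm behind the grasp point.
Start: joints at [-0.919, 0.359, 0.012, 0, -1.224, -0.288], TCP at [0.24, -0.631, 0.227] pointing down, gripper open.
Joint ranges: [-3.07, 3.07], [-1.43, 2.12], [-1.02, 1.25], [-3.03, 1.67], [-3.05, -0], [-3.03, 3.03]. Speed limits (rad/s): [2.39, 2.39, 3.01, 3.14, 3.14, 3.14].

INTERFACE

Orientations are given as a unit quaternion [w, x, y, z].
In Python, from rig import arm gives the robot as it stands.
- The arm moves only by the tool drive_tool, never from a script. Its argument "rows" is a list of rows, each an object of numbers: "rx", "ry", "rz": the turn, a rotation vector about the tool's x, y, z in degrees; "tx", "ty", "tz": the shift along the tool's x, y, z in mm; "grip": the gripper's target within -1 to 1 (fully open at 1, half-way at 0, shut at -1). A call has 1 to 20 rows; each row shifts and turns the pose as measured when the row begins, along the tool's axes as they then stand; what a row does not reach is not made up. A row lasts 1/10 s, in which the tool goes at most 50 mm and 8.59 degrees, less where a joint would pass 70% of its speed; a pose out of reach is approached as far as the arm can. A call is refused whole if a number of a shift passes 50 or a number of a turn 8.59, either way. A call with a gripper value outside its range is refused whole. The fingers move at their own pace and stop on an object; the grip force is fixed at half the most. Time passes only in rows, so rows that do not move let the fingers close. It gives the time, the measured TCP pose, the force and the opening at its end, in the units of the state.
- arm.observe(): the state, without advancing time (a new reading comes with each control period).
- arm.read_camera(name): name is "scene" or "top" or "wrist"; returns a dict with "img" (400x640x3 uint8, red, green, blue), "depth" (400x640 float32, m along the optical axis (not along the pixel's ray), 0 where there is no reading), "fov_y" (degrees; the focal length in pixels is half the picture's height over the tangent of half this angle, whatever the lens; pixels are square), "cx", "cy" (the principal point, pixels), "R" (3x3) and "t" (3): a world point X has camera coordinates R X + t. Camera axes: x right, y down, z forward; pixel columns grow to the right and rows downward; lengths in m; the calibration is good to about 2 mm. A picture is of the moment at which its call begins.
- arm.hand_in(): hands the job in, once; it reports no verdict.
Trained networks look in the newest picture that a camera, given by its name, has taken for a name from the list of things; names that differ only in an ending like _2 or _b are one class to them, and where a whole thing is asked for, a point or a joint stands for the part that bears it (a point fixed in the world has none). Each returns a list of dicts, best first, with "conf" (0 to 1); they miss things now and then, are a little off and sometimes report something else, mostly with a low value. They report only what shows in the picture. A call takes as long as a camera call.
- arm.find_in(camera, label): "xyz" ([x, y, z] in m, in world coordinates, good to about 4 mm: the middle of the surface that is visible of it).
- arm.landmark_of(camera, label): "xyz" ([x, y, z] in m, in world coordinates, good to about 4 mm: a listed point, or the origin of a listed thing).
The state is a dict: "clock": time; "joints": joint angles; "dq": joint speeds; "effort": joint torques, N m; "tcp_pos": TCP position; "eef_rot": TCP orientation; "wrist_force": force on the tool from outside, world axes, zero at the start; "moment": the same for the moment, N m; "gripper_width": opening from 0.0 (shut) to 1.0 (fully open).
Only numpy, scipy, OpenCV 4.12 (cv2) and the standard library are available. Lean on these libraries where they do the work, as an engineer would, in place of code of your own. Each camera call takes 0.05 s, during which the arm holds its last target. There are 200 camera calls.

## Working session

There is one attempt and no reset: what is moved stays moved. The work goes in short steps, Python scripts to look and compute and a tool call to move; the robot and the scene stay as the last step left them, time stands still between calls to the robot, and variables do not carry over. Pictures are saved under pics/ and viewed, about 8 in all and at most 12, crops included, and the job is handed in when it is done.

Besides the shell and the picture viewer there is one more tool, called after "Call:" by a JSON object that holds its "fn" and its "kwargs", one argument or row to a line. drive_tool: Moves the arm, as the interface text tells. Its arguments: {"type":"object","properties":{"rows":{"type":"array"}},"required":["rows"]}

```bash
mkdir -p pics
cat > h.py <<'E'
from rig import arm
import numpy as np, cv2
from scipy.spatial.transform import Rotation as Ro
def save(n,c):
    cv2.imwrite('pics/'+n,c['img'][:,:,::-1])
def K(c):
    f=200/np.tan(np.radians(c['fov_y']/2)); return f
def px(c,X):
    p=c['R']@np.array(X)+c['t']; f=K(c); return [round(c['cx']+f*p[0]/p[2],1),round(c['cy']+f*p[1]/p[2],1)]
def cloud(c):
    f=K(c); v,u=np.mgrid[0:400,0:640]; d=c['depth']
    P=np.stack([(u-c['cx'])/f*d,(v-c['cy'])/f*d,d],-1)
    return (P-c['t'])@np.array(c['R'])
def R():
    q=arm.observe()['eef_rot']; return Ro.from_quat([q[1],q[2],q[3],q[0]]).as_matrix()
E
python3 - <<'E'
from h import *
s=arm.observe(); print(s['clock'],s['tcp_pos'],s['wrist_force'],s['gripper_width']);print(R().round(3))
ims=[]
for n in ('top','scene'):
    c=arm.read_camera(n); save(n+'0.png',c)
    for l in ('cap_center','cap_home','stand','mirror_mount_mid','lens_tube_mid','clamp_fork_mid','optic_box_mid','hex_driver_mid'):
        r=arm.landmark_of(n,l)
        if r: print(n,l,np.round(r[0]['xyz'],3),round(r[0]['conf'],2),px(c,r[0]['xyz']))
E
```

```text
0.0 [ 0.23995431 -0.63035824  0.22559882] [-0.00093493 -0.20257832  0.08626554] 1.0001524032556777
[[-0.001 -0.935 -0.356]
 [ 0.002 -0.356  0.935]
 [-1.     0.     0.002]]
top cap_center [0.49  0.061 0.14 ] 0.72 [np.float64(287.7), np.float64(227.8)]
top cap_home [0.49  0.059 0.13 ] 0.8 [np.float64(288.7), np.float64(228.1)]
top stand [0.486 0.064 0.012] 0.64 [np.float64(290.6), np.float64(230.7)]
top mirror_mount_mid [0.375 0.061 0.049] 0.58 [np.float64(290.6), np.float64(272.9)]
top lens_tube_mid [0.374 0.062 0.049] 0.55 [np.float64(290.2), np.float64(273.4)]
top clamp_fork_mid [0.587 0.002 0.017] 0.8 [np.float64(313.1), np.float64(193.7)]
top optic_box_mid [ 0.605 -0.415  0.04 ] 0.59 [np.float64(468.6), np.float64(185.0)]
top hex_driver_mid [ 0.396 -0.425  0.02 ] 0.9 [np.float64(473.1), np.float64(263.5)]
scene cap_center [0.488 0.062 0.141] 0.52 [np.float64(350.7), np.float64(209.2)]
scene cap_home [0.494 0.06  0.134] 0.93 [np.float64(349.3), np.float64(212.0)]
scene stand [0.488 0.06  0.012] 0.61 [np.float64(347.4), np.float64(243.7)]
scene mirror_mount_mid [0.37  0.062 0.05 ] 0.59 [np.float64(364.5), np.float64(213.4)]
scene lens_tube_mid [0.442 0.145 0.034] 0.55 [np.float64(380.3), np.float64(238.5)]
scene clamp_fork_mid [ 0.579 -0.001  0.017] 0.51 [np.float64(315.4), np.float64(253.6)]
scene optic_box_mid [ 0.608 -0.41   0.036] 0.69 [np.float64(197.5), np.float64(212.5)]
scene hex_driver_mid [0.439 0.144 0.034] 0.6 [np.float64(380.3), np.float64(237.7)]
```

Run:
```python
import cv2,numpy as np
a=cv2.imread('pics/top0.png')[170:300,220:380]; b=cv2.imread('pics/scene0.png')[170:275,270:430]
cv2.imwrite('pics/a.png',np.vstack([cv2.resize(a,None,fx=3,fy=3,interpolation=2),cv2.resize(b[:70],None,fx=3,fy=3,interpolation=2)]))
```

```text
(no output)
```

View pics/a.png

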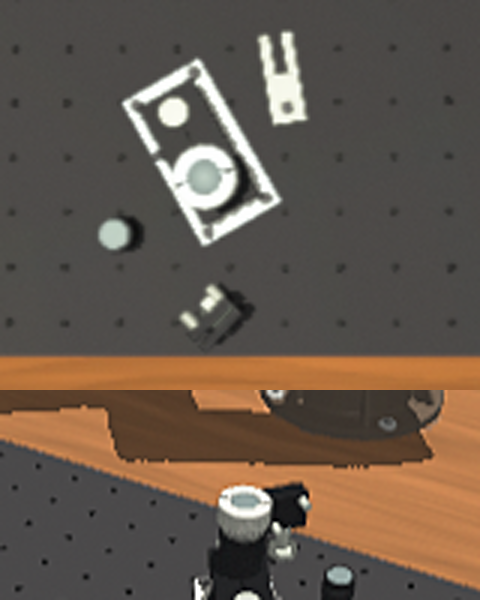

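The top view shows the cap at about (288, 229), with the post up-left of it at (278, 207). That puts cap_home's x at a yaw of about 31°, and the slots run at about 102°. About 160° of clockwise turn therefore remains to the stop. The mirror mount and tube are clear of the barrel.

I'll rotate the tool −180° first so joint 6 has room, and check the heights from depth.

Run:
```python
from h import *
c=arm.read_camera('top'); P=cloud(c).reshape(-1,3)
m=(abs(P[:,0]-.5)<.16)&(abs(P[:,1]-.06)<.16); Q=P[m]
t=Q[(Q[:,2]>.11)]; print('hi',t.shape,t[:,2].max())
d=t[:,:2]-[.49,.06]; r=np.hypot(*d.T)
cap=t[r<.035]; po=t[r>.045]; print(cap.mean(0),cap[:,2].max(),len(po))
if len(po): print(po.mean(0),po.max(0),po.min(0))
b=Q[(Q[:,2]>.017)&(Q[:,2]<.027)&(np.hypot(Q[:,0]-.5,Q[:,1]-.08)<.1)]; print(cv2.minAreaRect((b[:,:2]*1000).astype('f4')))
```

```text
hi (1351, 3) 1.0565781291517935
[0.48763809 0.05979465 0.14936393] 0.15443661697031302 997
[ 0.46652864 -0.02420678  1.05657813] [ 0.46652864 -0.02420678  1.05657813] [ 0.46652864 -0.02420678  1.05657813]
((512.5274047851562, 70.19727325439453), (154.2720489501953, 167.9581298828125), 87.76081848144531)
```

Call:
{"fn": "drive_tool", "kwargs": {
  "rows": [
    {"rx":-8.5,"tx":-5},
    {"rx":-8.5,"tx":-5},
    {"rx":-8.5,"tx":-5},
    {"rx":-8.5,"tx":-5},
    {"rx":-8.5,"tx":-5},
    {"rx":-8.5,"tx":-5},
    {"rx":-8.5,"tx":-5},
    {"rx":-8.5,"tx":-5},
    {"rx":-8.5,"tx":-5},
    {"rx":-8.5,"tx":-5},
    {"rx":-8.5,"tx":-5},
    {"rx":-8.5,"tx":-5},
    {"rx":-8.5,"tx":-5},
    {"rx":-8.5,"tx":-5},
    {"rx":-8.5},
    {"rx":-8.5},
    {"rx":-8.5},
    {"rx":-8.5},
    {"rx":-8.5},
    {"rx":-8.5}
  ]
}}

```text
invalid input
```

Call:
{"fn": "drive_tool", "kwargs": {
  "rows": [
    {"rx":-8.5,"ry":0,"rz":0,"tx":-5,"ty":0,"tz":0,"grip":1}
  ]
}}

```text
clock: 1.05
tcp_pos: [0.24, -0.6304, 0.2309]
eef_rot: [0.357, -0.61, 0.357, 0.611]
wrist_force: [-0.9, 0.3, -0.3]
gripper_width: 0.999
```

Call:
{"fn": "drive_tool", "kwargs": {
  "rows": [
    {"rx":-8.5,"ry":0,"rz":0,"tx":-5,"ty":0,"tz":0,"grip":1},
    {"rx":-8.5,"ry":0,"rz":0,"tx":-5,"ty":0,"tz":0,"grip":1},
    {"rx":-8.5,"ry":0,"rz":0,"tx":-5,"ty":0,"tz":0,"grip":1},
    {"rx":-8.5,"ry":0,"rz":0,"tx":-5,"ty":0,"tz":0,"grip":1},
    {"rx":-8.5,"ry":0,"rz":0,"tx":-5,"ty":0,"tz":0,"grip":1},
    {"rx":-8.5,"ry":0,"rz":0,"tx":-5,"ty":0,"tz":0,"grip":1},
    {"rx":-8.5,"ry":0,"rz":0,"tx":-5,"ty":0,"tz":0,"grip":1},
    {"rx":-8.5,"ry":0,"rz":0,"tx":-5,"ty":0,"tz":0,"grip":1},
    {"rx":-8.5,"ry":0,"rz":0,"tx":-5,"ty":0,"tz":0,"grip":1},
    {"rx":-8.5,"ry":0,"rz":0,"tx":-5,"ty":0,"tz":0,"grip":1},
    {"rx":-8.5,"ry":0,"rz":0,"tx":-5,"ty":0,"tz":0,"grip":1},
    {"rx":-8.5,"ry":0,"rz":0,"tx":-5,"ty":0,"tz":0,"grip":1},
    {"rx":-8.5,"ry":0,"rz":0,"tx":0,"ty":0,"tz":0,"grip":1},
    {"rx":-8.5,"ry":0,"rz":0,"tx":0,"ty":0,"tz":0,"grip":1},
    {"rx":-8.5,"ry":0,"rz":0,"tx":0,"ty":0,"tz":0,"grip":1},
    {"rx":-8.5,"ry":0,"rz":0,"tx":0,"ty":0,"tz":0,"grip":1},
    {"rx":-8.5,"ry":0,"rz":0,"tx":0,"ty":0,"tz":0,"grip":1},
    {"rx":-8.5,"ry":0,"rz":0,"tx":0,"ty":0,"tz":0,"grip":1},
    {"rx":-8.5,"ry":0,"rz":0,"tx":0,"ty":0,"tz":0,"grip":1}
  ]
}}

```text
clock: 2.95
tcp_pos: [0.24, -0.6306, 0.2944]
eef_rot: [0.553, 0.441, 0.553, -0.44]
wrist_force: [-0.1, -0.1, 0.3]
gripper_width: 1.002
```

Run:
```python
from h import *
s=arm.observe(); print(s['clock'],s['tcp_pos'],np.degrees(s['joints']).round(1)); print(R().round(3)); print((R().T@(np.array([.488,.06,.3])-s['tcp_pos'])*1000).round())
```

```text
2.95 [ 0.24000092 -0.63056226  0.29437674] [-52.7  18.7   6.8  -0.  -78.1 155.6]
[[ 0.     0.975  0.224]
 [ 0.     0.224 -0.975]
 [-1.     0.    -0.   ]]
[  -5.  396. -618.]
```

Call:
{"fn": "drive_tool", "kwargs": {
  "rows": [
    {"rx":0,"ry":0,"rz":0,"tx":0,"ty":21,"tz":-32.5,"grip":1},
    {"rx":0,"ry":0,"rz":0,"tx":0,"ty":21,"tz":-32.5,"grip":1},
    {"rx":0,"ry":0,"rz":0,"tx":0,"ty":21,"tz":-32.5,"grip":1},
    {"rx":0,"ry":0,"rz":0,"tx":0,"ty":21,"tz":-32.5,"grip":1},
    {"rx":0,"ry":0,"rz":0,"tx":0,"ty":21,"tz":-32.5,"grip":1},
    {"rx":0,"ry":0,"rz":0,"tx":0,"ty":21,"tz":-32.5,"grip":1},
    {"rx":0,"ry":0,"rz":0,"tx":0,"ty":21,"tz":-32.5,"grip":1},
    {"rx":0,"ry":0,"rz":0,"tx":0,"ty":21,"tz":-32.5,"grip":1},
    {"rx":0,"ry":0,"rz":0,"tx":0,"ty":21,"tz":-32.5,"grip":1},
    {"rx":0,"ry":0,"rz":0,"tx":0,"ty":21,"tz":-32.5,"grip":1},
    {"rx":0,"ry":0,"rz":0,"tx":0,"ty":21,"tz":-32.5,"grip":1},
    {"rx":0,"ry":0,"rz":0,"tx":0,"ty":21,"tz":-32.5,"grip":1},
    {"rx":0,"ry":0,"rz":0,"tx":0,"ty":21,"tz":-32.5,"grip":1},
    {"rx":0,"ry":0,"rz":0,"tx":0,"ty":21,"tz":-32.5,"grip":1},
    {"rx":0,"ry":0,"rz":0,"tx":0,"ty":21,"tz":-32.5,"grip":1},
    {"rx":0,"ry":0,"rz":0,"tx":0,"ty":21,"tz":-32.5,"grip":1},
    {"rx":0,"ry":0,"rz":0,"tx":0,"ty":21,"tz":-32.5,"grip":1},
    {"rx":0,"ry":0,"rz":0,"tx":0,"ty":21,"tz":-32.5,"grip":1},
    {"rx":0,"ry":0,"rz":0,"tx":0,"ty":21,"tz":-32.5,"grip":1},
    {"rx":0,"ry":0,"rz":0,"tx":0,"ty":0,"tz":0,"grip":1}
  ]
}}

```text
clock: 4.95
tcp_pos: [0.4932, 0.0888, 0.2976]
eef_rot: [0.556, 0.442, 0.552, -0.436]
wrist_force: [0.2, -0.9, -0.7]
gripper_width: 0.998
```

```bash
cat > look.py <<'E'
from h import *
import sys
s=arm.observe(); print(s['clock'],s['tcp_pos'],np.degrees(s['joints']).round(1)); print(R().round(3))
c=arm.read_camera('wrist'); save(sys.argv[1],c)
for l in ('cap_center','cap_home','stand'):
    for r in arm.landmark_of('wrist',l)[:1]: print(l,np.round(r['xyz'],4),round(r['conf'],2),px(c,r['xyz']))
P=cloud(c); d=np.hypot(P[...,0]-.488,P[...,1]-.06); z=P[...,2]
m=(d<.04)&(z>.135)&(z<.165); Q=P[m]
# top face ring: circle fit on outline
top=m&(abs(z-np.median(z[m&(d>.016)]))<.003); print('n',top.sum(),'ztop',np.median(z[top&(d>.015)]))
u8=(top*255).astype('u1'); cn=max(cv2.findContours(u8,0,1)[0],key=cv2.contourArea)[:,0]
E_=P[cn[:,1],cn[:,0],:2]; A=np.c_[2*E_,np.ones(len(E_))]; x=np.linalg.lstsq(A,(E_**2).sum(1),rcond=None)[0]
print('circle',x[:2].round(4),np.sqrt(x[2]+x[0]**2+x[1]**2).round(4))
E
python3 look.py w1.png
```

```text
4.95 [0.4932205  0.08880726 0.2975878 ] [ 32.8   1.1 -14.5   0.2 -73.7  70.3]
[[ 0.01   0.973  0.229]
 [ 0.003  0.229 -0.974]
 [-1.     0.011 -0.001]]
cap_center [0.4895 0.0607 0.1383] 0.58 [np.float64(341.1), np.float64(194.9)]
cap_home [0.4873 0.061  0.1278] 0.91 [np.float64(339.7), np.float64(194.1)]
stand [0.4899 0.0622 0.0121] 0.86 [np.float64(334.3), np.float64(172.1)]
n 1472 ztop 0.15077472850436013
circle [0.489  0.0605] 0.0243
```

View pics/w1.png

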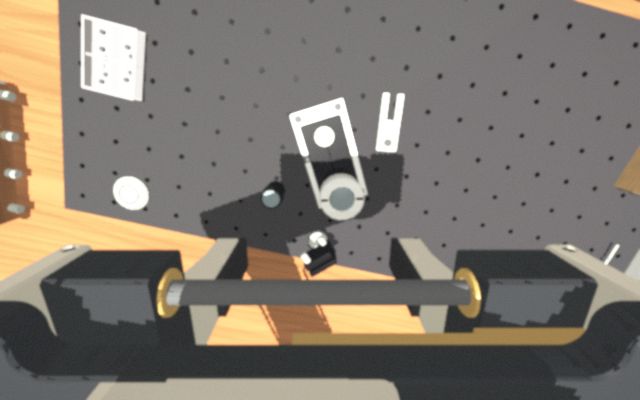

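Run:
```python
from h import *
s=arm.observe(); print((R().T@(np.array([.489,.0605,.22])-s['tcp_pos'])*1000).round(1))
c=arm.read_camera('wrist');
for P in ([.489,.0605,.151],[.489+.057,.0605+.034,.1]): print(px(c,P))
```

```text
[77.9 -9.  23.2]
[np.float64(338.9), np.float64(196.4)]
[np.float64(320.6), np.float64(134.7)]
```

The wrist view has the cap at (341, 196), with its slots nearly parallel to the jaws, and the post at (324, 136). Next I centre over the cap, level the tool and go down part-way.

Call:
{"fn": "drive_tool", "kwargs": {
  "rows": [
    {"rx":0,"ry":0,"rz":-0.6,"tx":10,"ty":-4,"tz":11,"grip":1},
    {"rx":0,"ry":0,"rz":0,"tx":20,"ty":-5,"tz":11,"grip":1},
    {"rx":0,"ry":0,"rz":0,"tx":20,"ty":0,"tz":0,"grip":1},
    {"rx":0,"ry":0,"rz":0,"tx":20,"ty":0,"tz":0,"grip":1},
    {"rx":0,"ry":0,"rz":0,"tx":0,"ty":0,"tz":0,"grip":1},
    {"rx":0,"ry":0,"rz":0,"tx":0,"ty":0,"tz":0,"grip":1}
  ]
}}

```text
clock: 5.8
tcp_pos: [0.486, 0.0528, 0.226]
eef_rot: [0.552, 0.443, 0.552, -0.441]
wrist_force: [-0.7, -0.2, 0.6]
gripper_width: 0.999
```

```bash
python3 look.py w2.png
python3 - <<'E'
from h import *
s=arm.observe(); print((R().T@(np.array([.489,.0605,.117])-s['tcp_pos'])*1000).round(1))
E
```

```text
5.8 [0.48598516 0.05284566 0.22596206] [ 29.2   2.8 -22.2  -0.1 -65.   73.4]
[[ 0.001  0.976  0.218]
 [ 0.002  0.218 -0.976]
 [-1.     0.001 -0.002]]
cap_center [0.4869 0.0596 0.1394] 0.61 [np.float64(310.9), np.float64(203.3)]
cap_home [0.4883 0.0608 0.1279] 0.95 [np.float64(310.3), np.float64(197.8)]
stand [0.486  0.0593 0.0091] 0.63 [np.float64(313.6), np.float64(173.1)]
n 2449 ztop 0.15079685080653954
circle [0.489  0.0603] 0.0244
[109.6   3.5  -5.6]
```

View pics/w2.png

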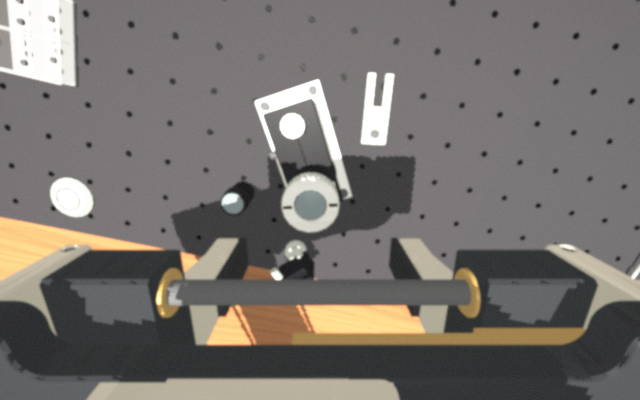

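Cap at (311, 203), slots at (288, 206) and (334, 203), close to the jaw direction. Nothing is in the way of the descent.

Call:
{"fn": "drive_tool", "kwargs": {
  "rows": [
    {"rx":0,"ry":0,"rz":0,"tx":15,"ty":3.5,"tz":-5.5,"grip":1},
    {"rx":0,"ry":0,"rz":0,"tx":25,"ty":0,"tz":0,"grip":1},
    {"rx":0,"ry":0,"rz":0,"tx":25,"ty":0,"tz":0,"grip":1},
    {"rx":0,"ry":0,"rz":0,"tx":25,"ty":0,"tz":0,"grip":1},
    {"rx":0,"ry":0,"rz":0,"tx":12,"ty":0,"tz":0,"grip":1},
    {"rx":0,"ry":0,"rz":0,"tx":0,"ty":0,"tz":0,"grip":1},
    {"rx":0,"ry":0,"rz":0,"tx":0,"ty":0,"tz":0,"grip":1}
  ]
}}

```text
clock: 6.7
tcp_pos: [0.494, 0.0634, 0.1277]
eef_rot: [0.555, 0.446, 0.551, -0.436]
wrist_force: [-0.4, -0.4, 0.5]
gripper_width: 1.0
```

Run:
```python
from h import *
s=arm.observe(); print((R().T@(np.array([.489,.0605,.118])-s['tcp_pos'])*1000).round(1));print(R().round(3))
```

```text
[ 9.6 -5.7  1.7]
[[ 0.014  0.975  0.222]
 [ 0.008  0.222 -0.975]
 [-1.     0.015 -0.004]]
```

Call:
{"fn": "drive_tool", "kwargs": {
  "rows": [
    {"rx":0,"ry":0,"rz":-0.8,"tx":4,"ty":-4,"tz":1.5,"grip":1},
    {"rx":0,"ry":0,"rz":0,"tx":4,"ty":0,"tz":0,"grip":1},
    {"rx":0,"ry":0,"rz":0,"tx":0,"ty":0,"tz":0,"grip":1},
    {"rx":0,"ry":0,"rz":0,"tx":0,"ty":0,"tz":0,"grip":1}
  ]
}}

```text
clock: 7.1
tcp_pos: [0.492, 0.0618, 0.122]
eef_rot: [0.552, 0.443, 0.553, -0.438]
wrist_force: [0.1, 0.1, 0.1]
gripper_width: 0.998
```

```bash
cat > st.py <<'E'
from h import *
s=arm.observe(); print(round(s['clock'],2),'tool err',(R().T@(np.array([.489,.0605,.118])-s['tcp_pos'])*1000).round(1),'x',R()[:,0].round(3),'yaw z',np.degrees(np.arctan2(R()[1,2],R()[0,2])).round(1),'j',np.degrees(s['joints']).round(0),'F',np.round(s['wrist_force'],1),'M',np.round(s['moment'],2),s['gripper_width'])
E
python3 st.py
```

```text
7.1 tool err [ 4.  -3.3  0.6] x [ 0.003  0.006 -1.   ] yaw z -77.1 j [ 30.   9. -30.  -0. -51.  73.] F [0.1 0.1 0.1] M [-0.15  0.1  -0.03] 0.9977619345639356
```

Call:
{"fn": "drive_tool", "kwargs": {
  "rows": [
    {"rx":0,"ry":0,"rz":0,"tx":2,"ty":-2.5,"tz":0.5,"grip":1},
    {"rx":0,"ry":0,"rz":0,"tx":2,"ty":-1.5,"tz":0,"grip":1},
    {"rx":0,"ry":0,"rz":0,"tx":0,"ty":0,"tz":0,"grip":1}
  ]
}}

```text
clock: 7.4
tcp_pos: [0.4881, 0.0604, 0.1182]
eef_rot: [0.552, 0.444, 0.553, -0.438]
wrist_force: [1.2, 0.0, 1.0]
gripper_width: 0.998
```

```bash
python3 st.py
```

```text
7.4 tool err [0.2 0.9 0.1] x [ 0.004  0.007 -1.   ] yaw z -77.2 j [ 30.   9. -31.  -0. -50.  73.] F [1.2 0.  1. ] M [-0.15  0.15 -0.02] 0.9979653509867374
```

Centred within 1 mm. Closing.

Call:
{"fn": "drive_tool", "kwargs": {
  "rows": [
    {"rx":0,"ry":0,"rz":0,"tx":0,"ty":0,"tz":0,"grip":-1},
    {"rx":0,"ry":0,"rz":0,"tx":0,"ty":0,"tz":0,"grip":-1},
    {"rx":0,"ry":0,"rz":0,"tx":0,"ty":0,"tz":0,"grip":-1},
    {"rx":0,"ry":0,"rz":0,"tx":0,"ty":0,"tz":0,"grip":-1},
    {"rx":0,"ry":0,"rz":0,"tx":0,"ty":0,"tz":0,"grip":-1},
    {"rx":0,"ry":0,"rz":0,"tx":0,"ty":0,"tz":0,"grip":-1},
    {"rx":0,"ry":0,"rz":0,"tx":0,"ty":0,"tz":0,"grip":-1},
    {"rx":0,"ry":0,"rz":0,"tx":0,"ty":0,"tz":0,"grip":-1}
  ]
}}

```text
clock: 8.2
tcp_pos: [0.4881, 0.0608, 0.1183]
eef_rot: [0.552, 0.444, 0.553, -0.438]
wrist_force: [-1.0, 0.5, 0.5]
gripper_width: 0.561
```

```bash
python3 st.py
```

```text
8.2 tool err [0.3 0.8 0.5] x [ 0.004  0.007 -1.   ] yaw z -77.1 j [ 30.   9. -31.  -0. -50.  73.] F [-1.   0.5  0.5] M [ 0.    0.23 -0.02] 0.5611241690964198
```

Gripped at about 49.4 mm. Pressing down.

Call:
{"fn": "drive_tool", "kwargs": {
  "rows": [
    {"rx":0,"ry":0,"rz":0,"tx":2,"ty":0,"tz":0,"grip":-1},
    {"rx":0,"ry":0,"rz":0,"tx":2,"ty":0,"tz":0,"grip":-1},
    {"rx":0,"ry":0,"rz":0,"tx":1.5,"ty":0,"tz":0,"grip":-1}
  ]
}}

```text
clock: 8.5
tcp_pos: [0.4882, 0.0608, 0.1133]
eef_rot: [0.553, 0.444, 0.553, -0.438]
wrist_force: [-9.0, 2.9, 20.0]
gripper_width: 0.56
```

```bash
python3 st.py
```

```text
8.5 tool err [-4.7  0.7  0.5] x [ 0.005  0.007 -1.   ] yaw z -77.1 j [ 30.   9. -31.  -0. -49.  73.] F [-9.   2.9 20. ] M [0.71 3.39 0.  ] 0.5601596503959791
```

Call:
{"fn": "drive_tool", "kwargs": {
  "rows": [
    {"rx":5,"ry":0,"rz":0,"tx":0.5,"ty":0,"tz":0,"grip":-1},
    {"rx":5,"ry":0,"rz":0,"tx":0.5,"ty":0,"tz":0,"grip":-1},
    {"rx":5,"ry":0,"rz":0,"tx":0.5,"ty":0,"tz":0,"grip":-1},
    {"rx":5,"ry":0,"rz":0,"tx":0.5,"ty":0,"tz":0,"grip":-1}
  ]
}}

```text
clock: 8.9
tcp_pos: [0.4882, 0.061, 0.1131]
eef_rot: [0.465, 0.535, 0.466, -0.529]
wrist_force: [-4.2, 1.1, 8.5]
gripper_width: 0.566
```

```bash
python3 st.py
```

```text
8.9 tool err [-4.9  0.9  0.3] x [ 0.005  0.007 -1.   ] yaw z -97.7 j [ 30.   9. -31.  -0. -49.  53.] F [-4.2  1.1  8.5] M [0.29 1.55 0.06] 0.5663686970680477
```

Call:
{"fn": "drive_tool", "kwargs": {
  "rows": [
    {"rx":5,"ry":0,"rz":0,"tx":0.7,"ty":0,"tz":0,"grip":-1},
    {"rx":5,"ry":0,"rz":0,"tx":0.7,"ty":0,"tz":0,"grip":-1},
    {"rx":5,"ry":0,"rz":0,"tx":0.7,"ty":0,"tz":0,"grip":-1},
    {"rx":5,"ry":0,"rz":0,"tx":0.7,"ty":0,"tz":0,"grip":-1}
  ]
}}

```text
clock: 9.3
tcp_pos: [0.4882, 0.0611, 0.1125]
eef_rot: [0.361, 0.61, 0.363, -0.604]
wrist_force: [-4.5, 1.2, 9.3]
gripper_width: 0.564
```

```bash
python3 st.py
```

```text
9.3 tool err [-5.5  1.   0.1] x [ 0.006  0.006 -1.   ] yaw z -118.4 j [ 30.   9. -31.  -0. -49.  32.] F [-4.5  1.2  9.3] M [0.3  1.77 0.1 ] 0.563620241200532
```

Call:
{"fn": "drive_tool", "kwargs": {
  "rows": [
    {"rx":5,"ry":0,"rz":0,"tx":0.7,"ty":0,"tz":0,"grip":-1},
    {"rx":5,"ry":0,"rz":0,"tx":0.7,"ty":0,"tz":0,"grip":-1},
    {"rx":5,"ry":0,"rz":0,"tx":0.7,"ty":0,"tz":0,"grip":-1},
    {"rx":5,"ry":0,"rz":0,"tx":0.7,"ty":0,"tz":0,"grip":-1},
    {"rx":5,"ry":0,"rz":0,"tx":0.7,"ty":0,"tz":0,"grip":-1}
  ]
}}

```text
clock: 9.8
tcp_pos: [0.4883, 0.0612, 0.1117]
eef_rot: [0.216, 0.676, 0.218, -0.67]
wrist_force: [-4.1, 2.0, 9.4]
gripper_width: 0.56
```

```bash
python3 st.py
```

```text
9.8 tool err [-6.3  1.  -0.2] x [ 0.007  0.006 -1.   ] yaw z -144.3 j [ 30.   9. -31.  -0. -49.   6.] F [-4.1  2.   9.4] M [0.34 1.87 0.18] 0.5601952074384728
```

It sank 0.8 mm in 26°, which matches the thread pitch, so it is caught. Continuing with a lighter press.

Call:
{"fn": "drive_tool", "kwargs": {
  "rows": [
    {"rx":5,"ry":0,"rz":0,"tx":0.4,"ty":0,"tz":0,"grip":-1},
    {"rx":5,"ry":0,"rz":0,"tx":0.4,"ty":0,"tz":0,"grip":-1},
    {"rx":5,"ry":0,"rz":0,"tx":0.4,"ty":0,"tz":0,"grip":-1},
    {"rx":5,"ry":0,"rz":0,"tx":0.4,"ty":0,"tz":0,"grip":-1},
    {"rx":5,"ry":0,"rz":0,"tx":0.4,"ty":0,"tz":0,"grip":-1},
    {"rx":5,"ry":0,"rz":0,"tx":0.4,"ty":0,"tz":0,"grip":-1},
    {"rx":5,"ry":0,"rz":0,"tx":0.4,"ty":0,"tz":0,"grip":-1},
    {"rx":5,"ry":0,"rz":0,"tx":0.4,"ty":0,"tz":0,"grip":-1},
    {"rx":5,"ry":0,"rz":0,"tx":0.4,"ty":0,"tz":0,"grip":-1},
    {"rx":5,"ry":0,"rz":0,"tx":0.4,"ty":0,"tz":0,"grip":-1},
    {"rx":5,"ry":0,"rz":0,"tx":0.4,"ty":0,"tz":0,"grip":-1},
    {"rx":5,"ry":0,"rz":0,"tx":0.4,"ty":0,"tz":0,"grip":-1},
    {"rx":5,"ry":0,"rz":0,"tx":0.4,"ty":0,"tz":0,"grip":-1},
    {"rx":5,"ry":0,"rz":0,"tx":0.4,"ty":0,"tz":0,"grip":-1}
  ]
}}

```text
clock: 11.2
tcp_pos: [0.4888, 0.0612, 0.1098]
eef_rot: [-0.227, 0.673, -0.222, -0.668]
wrist_force: [-2.4, 0.1, 5.4]
gripper_width: 0.563
```

```bash
python3 st.py
```

```text
11.2 tool err [-8.2  0.4 -0.6] x [ 0.009  0.004 -1.   ] yaw z 143.0 j [ 30.  10. -31.   0. -48. -67.] F [-2.4  0.1  5.4] M [0.24 1.16 0.07] 0.5634210324086262
```

Call:
{"fn": "drive_tool", "kwargs": {
  "rows": [
    {"rx":4,"ry":0,"rz":0,"tx":0.3,"ty":0,"tz":0,"grip":-1},
    {"rx":4,"ry":0,"rz":0,"tx":0.3,"ty":0,"tz":0,"grip":-1},
    {"rx":4,"ry":0,"rz":0,"tx":0.3,"ty":0,"tz":0,"grip":-1},
    {"rx":4,"ry":0,"rz":0,"tx":0.3,"ty":0,"tz":0,"grip":-1}
  ]
}}

```text
clock: 11.6
tcp_pos: [0.4889, 0.0611, 0.1094]
eef_rot: [-0.322, 0.633, -0.317, -0.628]
wrist_force: [-1.2, 1.9, 5.3]
gripper_width: 0.565
```

```bash
python3 st.py
```

```text
11.6 tool err [-8.6  0.2 -0.6] x [ 0.009  0.004 -1.   ] yaw z 126.3 j [ 30.  10. -32.   0. -48. -84.] F [-1.2  1.9  5.3] M [0.28 1.05 0.03] 0.5650651667232308
```

Call:
{"fn": "drive_tool", "kwargs": {
  "rows": [
    {"rx":3,"ry":0,"rz":0,"tx":0.3,"ty":0,"tz":0,"grip":-1},
    {"rx":3,"ry":0,"rz":0,"tx":0.3,"ty":0,"tz":0,"grip":-1},
    {"rx":3,"ry":0,"rz":0,"tx":0.3,"ty":0,"tz":0,"grip":-1}
  ]
}}

```text
clock: 11.9
tcp_pos: [0.489, 0.0611, 0.1093]
eef_rot: [-0.373, 0.605, -0.367, -0.6]
wrist_force: [-3.2, 1.4, 6.7]
gripper_width: 0.568
```

```bash
python3 st.py
```

```text
11.9 tool err [-8.7  0.1 -0.5] x [ 0.01   0.003 -1.   ] yaw z 116.9 j [ 30.  10. -32.   0. -48. -93.] F [-3.2  1.4  6.7] M [0.37 1.29 0.05] 0.5679198386369073
```

Call:
{"fn": "drive_tool", "kwargs": {
  "rows": [
    {"rx":4,"ry":0,"rz":0,"tx":0.4,"ty":0,"tz":0,"grip":-1},
    {"rx":4,"ry":0,"rz":0,"tx":0.4,"ty":0,"tz":0,"grip":-1},
    {"rx":4,"ry":0,"rz":0,"tx":0.4,"ty":0,"tz":0,"grip":-1}
  ]
}}

```text
clock: 12.2
tcp_pos: [0.4892, 0.061, 0.1089]
eef_rot: [-0.434, 0.562, -0.429, -0.558]
wrist_force: [-0.3, 1.9, 4.4]
gripper_width: 0.565
```

```bash
python3 st.py
```

```text
12.2 tool err [-9.1  0.3 -0.5] x [ 0.01   0.002 -1.   ] yaw z 104.8 j [  30.   10.  -32.    0.  -48. -106.] F [-0.3  1.9  4.4] M [0.37 0.22 1.11] 0.5647840829904525
```

Torque about z has jumped to 1.1 Nm, so it is at the stop. I'll hold there briefly and check by picture.

Call:
{"fn": "drive_tool", "kwargs": {
  "rows": [
    {"rx":2,"ry":0,"rz":0,"tx":0.3,"ty":0,"tz":0,"grip":-1},
    {"rx":1,"ry":0,"rz":0,"tx":0.3,"ty":0,"tz":0,"grip":-1}
  ]
}}

```text
clock: 12.4
tcp_pos: [0.4903, 0.0612, 0.1089]
eef_rot: [-0.449, 0.552, -0.443, -0.546]
wrist_force: [-2.0, -0.1, 5.2]
gripper_width: 0.562
```

```bash
python3 st.py
python3 - <<'E'
from h import *
c=arm.read_camera('wrist'); save('w3f.png',c); d=arm.read_camera('top'); save('t3f.png',d)
for n in('wrist','top'):
  for l in('cap_center','cap_home'):
    for r in arm.landmark_of(n,l)[:1]: print(n,l,np.round(r['xyz'],4),round(r['conf'],2))
u,v=map(int,px(c,[.489,.061,.142])); print(u,v)
u=max(100,min(540,u)); v=max(75,min(325,v))
cv2.imwrite('pics/w3.png',cv2.resize(c['img'][v-75:v+75,u-100:u+100,::-1],None,fx=4,fy=4,interpolation=2))
E
```

```text
12.4 tool err [-9.1  1.3 -0.4] x [ 0.012  0.001 -1.   ] yaw z 101.8 j [  30.   10.  -32.    0.  -48. -109.] F [-2.  -0.1  5.2] M [-0.08  0.19  0.97] 0.5620033193824188
wrist cap_center [0.4876 0.0667 0.1297] 0.6
wrist cap_home [0.4878 0.0601 0.1309] 0.71
319 281
```

View pics/w3.png

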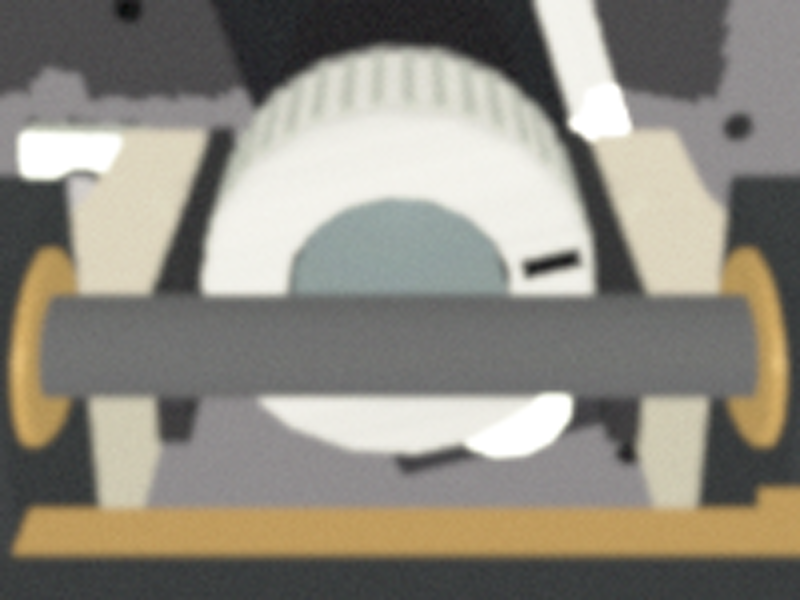

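The crop shows the cap seated between the pads, with one slot at (551, 263) right of the lens. I'll compute its yaw and compare it with the base-plate direction.

Run:
```python
from h import *
def ray(c,u,v,z):
    f=K(c); d=c['R'].T@np.array([(u-c['cx'])/f,(v-c['cy'])/f,1]); o=-c['R'].T@c['t']; return o+d*(z-o[2])/d[2]
c=arm.read_camera('wrist'); ax=np.array([.489,.0605])
for zt in(.140,.142,.144):
  a=ray(c,219+525/4,206+270/4,zt)[:2]; b=ray(c,219+578/4,206+256/4,zt)[:2]
  f=lambda v:np.degrees(np.arctan2(v[1],v[0])).round(1)
  print(zt,(a+b)/2-ax,'slot yaw from centre',f((a+b)/2-ax),'along',f(b-a))
d=arm.read_camera('top')
p=ray(d,285.7,190.7,.022)[:2]; q=ray(d,313.3,236.7,.022)[:2]; print('base long edge yaw',f(p-q),np.linalg.norm(p-q))
p=ray(d,261.3,204,.022)[:2]; q=ray(d,288.7,251.3,.022)[:2]; print('other edge',f(p-q),np.linalg.norm(p-q))
P=cloud(c);z=P[...,2];r=np.hypot(P[...,0]-.489,P[...,1]-.0605);m=(r>.015)&(r<.024)&(z>.13)&(z<.16);print('ztop',np.median(z[m]),m.sum())
```

```text
0.14 [-0.00809334  0.01832214] slot yaw from centre 113.8 along 118.9
0.142 [-0.00928255  0.01775547] slot yaw from centre 117.6 along 118.9
0.144 [-0.01047176  0.01718879] slot yaw from centre 121.4 along 118.9
base long edge yaw 30.9 0.14681758491045652
other edge 30.5 0.1492222388580314
ztop 0.1418811480969522 2569
```

Slot yaw is about 119° against an expected 120.7°, and the cap top dropped 8.9 mm, so it is bottomed out. Backing off now.

Call:
{"fn": "drive_tool", "kwargs": {
  "rows": [
    {"rx":-5,"ry":0,"rz":0,"tx":0,"ty":0,"tz":0,"grip":-1},
    {"rx":-5,"ry":0,"rz":0,"tx":-0.2,"ty":0,"tz":0,"grip":-1},
    {"rx":-5,"ry":0,"rz":0,"tx":-0.2,"ty":0,"tz":0,"grip":-1},
    {"rx":-5,"ry":0,"rz":0,"tx":-0.2,"ty":0,"tz":0,"grip":-1},
    {"rx":-5,"ry":0,"rz":0,"tx":-0.2,"ty":0,"tz":0,"grip":-1},
    {"rx":-5,"ry":0,"rz":0,"tx":-0.2,"ty":0,"tz":0,"grip":-1},
    {"rx":-5,"ry":0,"rz":0,"tx":-0.2,"ty":0,"tz":0,"grip":-1},
    {"rx":-5,"ry":0,"rz":0,"tx":-0.2,"ty":0,"tz":0,"grip":-1},
    {"rx":-5,"ry":0,"rz":0,"tx":-0.2,"ty":0,"tz":0,"grip":-1}
  ]
}}

```text
clock: 13.7
tcp_pos: [0.4895, 0.0625, 0.11]
eef_rot: [-0.201, 0.682, -0.193, -0.676]
wrist_force: [0.8, 1.2, 4.0]
gripper_width: 0.563
```

```bash
python3 st.py
```

```text
13.7 tool err [-8.   1.9 -0.7] x [ 0.012  0.008 -1.   ] yaw z 147.6 j [ 30.  10. -31.  -0. -48. -62.] F [0.8 1.2 4. ] M [0.22 0.04 0.02] 0.5625556388501807
```

Call:
{"fn": "drive_tool", "kwargs": {
  "rows": [
    {"rx":-5,"ry":0,"rz":0,"tx":-0.2,"ty":0,"tz":0,"grip":-1},
    {"rx":-5,"ry":0,"rz":0,"tx":-0.2,"ty":0,"tz":0,"grip":-1},
    {"rx":-5,"ry":0,"rz":0,"tx":-0.2,"ty":0,"tz":0,"grip":-1},
    {"rx":-5,"ry":0,"rz":0,"tx":-0.2,"ty":0,"tz":0,"grip":-1},
    {"rx":-5,"ry":0,"rz":0,"tx":-0.2,"ty":0,"tz":0,"grip":-1},
    {"rx":-5,"ry":0,"rz":0,"tx":-0.2,"ty":0,"tz":0,"grip":-1},
    {"rx":-5,"ry":0,"rz":0,"tx":-0.2,"ty":0,"tz":0,"grip":-1},
    {"rx":-5,"ry":0,"rz":0,"tx":-0.2,"ty":0,"tz":0,"grip":-1},
    {"rx":-2,"ry":0,"rz":0,"tx":0,"ty":0,"tz":0,"grip":-1},
    {"rx":0,"ry":0,"rz":0,"tx":0,"ty":0,"tz":0,"grip":-1},
    {"rx":0,"ry":0,"rz":0,"tx":0,"ty":0,"tz":0,"grip":-1}
  ]
}}

```text
clock: 14.8
tcp_pos: [0.4882, 0.0628, 0.1112]
eef_rot: [0.06, 0.708, 0.069, -0.701]
wrist_force: [1.6, 0.2, 3.5]
gripper_width: 0.562
```

```bash
python3 st.py;  python3 - <<'E'
from h import *
c=arm.read_camera('wrist'); P=cloud(c);z=P[...,2];r=np.hypot(P[...,0]-.489,P[...,1]-.0605);m=(r>.015)&(r<.024)&(z>.13)&(z<.16);print('ztop',np.median(z[m]),m.sum())
cv2.imwrite('pics/w4.png',cv2.resize(c['img'][206:356,219:419,::-1],None,fx=4,fy=4,interpolation=2))
E
```

```text
14.8 tool err [-6.9  2.3 -0.5] x [ 0.009  0.014 -1.   ] yaw z -169.6 j [ 30.   9. -31.  -1. -49. -19.] F [1.6 0.2 3.5] M [-0.06  0.1   0.06] 0.5622977429287105
ztop 0.1442182677234911 2660
```

View pics/w4.png

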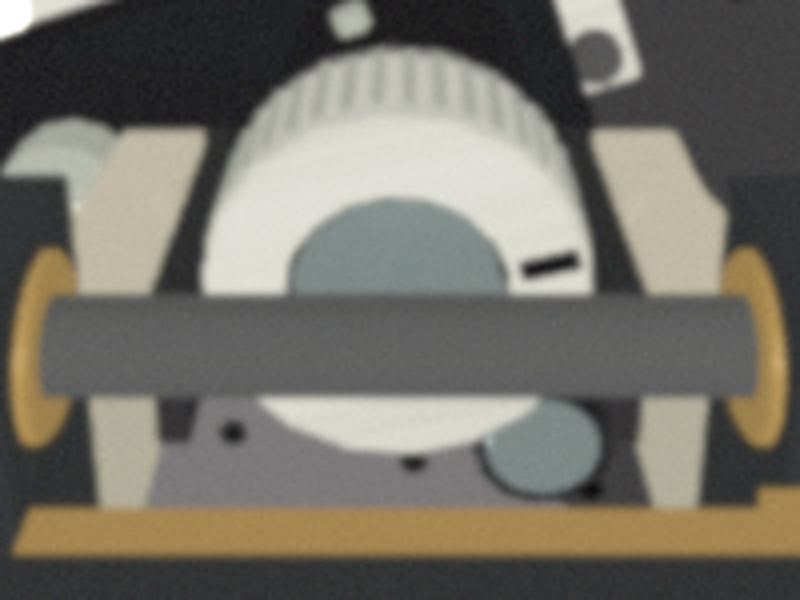

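The slot sits in the same place relative to the fingers, so the grip did not slip. The cell has turned back 88.6° and risen 2.3 mm. Handing in.

```bash
python3 -c "
from h import *
print(arm.hand_in())"; python3 st.py
```

```text
the job is handed in; nothing more can be done
None
the job is handed in; nothing more can be done
```

The cell is threaded, bottomed out and backed off a quarter turn. The fingers are still gripping it, ready for you to set the lock screw. I handed the job in at about 15 s; no verdict is reported.

- **Thread start:** I pressed the cell about 5 mm down, at up to 20 N, and turned it clockwise. It then sank at about the thread's pitch.
- **Bottoming out:** Torque jumped to about 1.1 Nm at the stop. The cell's top had dropped 8.9 mm. The slots lay at about 119°, against the 120.7° expected, though the slot position alone put them anywhere from 114° to 121°, depending on the height assumed.
- **Backing off:** The fingers turned back 88.6°. The cell's top rose about 2.3 mm by the wrist camera, as did the fingers, against an ideal 2.5 mm. The slot had not moved relative to the fingers, so there was no slip.
- **Final grip:** The jaw opening is about 49.5 mm on the 50 mm cell, with the grip command still shut.

**Small disagreements:** My first estimate of the turn to the stop was about 161°, while the fingers turned about 178° before the torque rose. They turned 3° more as I held the cell there. That may be slip or wind-up, or an error in the first reading.

I kept off the lens, and the other things on the bench looked clear of the arm. I did not measure their positions again at the end.

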